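# Set the focus barrel of a video microscope to its mark and lock it

### The job

Turn the focus barrel of the video microscope by its round handle, with the lock ring still slack, until the barrel's pointer faces the raised index on the housing. Then, keeping the barrel still on that mark, turn the knurled lock ring under it clockwise (seen from above) by its flat thumb lever until it is fully home. Let go of both and leave the other things on the desk where they are.

Things in the scene. Friction and masses are not known exactly. Their poses are not given: they have to be found in the camera images.
- stand: Video inspection microscope, fixed to the desk: white base plate 240 x 200 x 22 mm, column 25 mm thick and 290 mm high at its rear (own +x). Origin: centre of the plate's underside, z up, front = own -x. Barrel and ring turn about a vertical axis at own x = -30 mm, y = 0. On it, upwards: flange 88 mm across to z 152, lock ring z 153-169, barrel 58 mm across z 170-205, camera 44 mm square to z 244.
- axis (a point): Point on the optical axis at the top of the flange, 152 mm above the desk; fixed to the stand, axes as the stand's.
- barrel (a joint): Angle of the focus barrel (with its handle and camera) in the housing, rad: 0 = pointer exactly facing the index, positive = clockwise of it seen from above. Starts at 0.28 to 0.75, so it must be turned counter-clockwise. Range -1 to 1. Stays where it is left; friction 0.16 N m (2 N at the handle). Turning it carries the slack ring along.
- lock_ring (a joint): Angle of the lock ring relative to the barrel, rad: near 0 = slack, grows clockwise seen from above, stops at 0.40 = fully home. Takes 0.42 N m (5 N at its lever), more than the barrel's friction: pushed alone it carries the barrel round. So the handle must be held from its clockwise side while the lever is brought towards it.
- handle_grip (a point): Barrel's handle: upright round black grip 16 mm thick, z 164 to 214 mm, on a 9 mm steel stem, 85 mm from the axis. The point is on the grip's centre line at z = 194 mm. Seen from above it lies about the axis at 2.94 rad minus the barrel angle, counter-clockwise from the stand's +x (on the mark: at the stand's front). Free space below it down to the base plate.
- tab_grip (a point): Lock ring's thumb lever: upright flat steel tab 6 mm thick, 24 mm long radially, z 159 to 213 mm, on a flat arm, 85 mm from the axis. The point is the tab's middle at z = 194 mm. It lies counter-clockwise of the handle grip by 0.60 rad minus the lock_ring angle: 50 mm from it centre to centre when slack, 17 mm when home. Free space below it down to the base plate.
- pointer (a point): Tip of the raised aluminium pointer on the barrel (10 mm wide, with a black line), 44 mm from the optical axis, 179 mm above the desk; turns with the barrel.
- index (a point): Inner face of the raised aluminium index post (10 mm wide, with a black line on top) on the flange, 46 mm from the optical axis on the stand's -y side, 179 mm above the desk; fixed.
- long_tube: Black adapter tube standing on the desk beside the stand, 33 mm across, 78 mm tall; origin at the centre of its underside, z up. Bystander.
- eyepiece: Black eyepiece standing on the desk beside the stand, 38 mm across, 60 mm tall; origin at the centre of its underside, z up. Bystander.
- step_tube: Black stepped tube standing on the desk beside the stand, 42 mm across at the foot, 50 mm tall; origin at the centre of its underside, z up. Bystander.
- lens_cap: Black knurled cap lying on the desk beside the stand, 48 mm across, 22 mm tall; origin at the centre of its underside. Bystander.
- dish: Closed glass specimen dish, 64 mm across, 12 mm tall, on the stage under the lens; origin at the centre of its underside. Bystander.
- mouse: Black computer mouse, 102 x 60 x 33 mm, on the desk to the robot's right; origin at the centre of its underside. Bystander.

How it is judged:
By the outcome, as a careful person would: the job done as asked, in the order asked, and still so for the second after the job is handed in, with the robot touching nothing.
It also fails if it takes over 45 s, if anything falls off the work surface, if the arm or the gripper's body presses on something with over 40 N, if the wrist force passes 120 N, or if a joint passes its speed limit or range.

### The arm

A 6-joint arm with a two-finger parallel gripper is mounted at the origin on the work surface. World frame = base frame: x ahead of the robot, y to its left, z up, the work surface at z = 0. Lengths are in m, angles in rad, forces in N, time in s.
With the tool pointing down it reaches from about 0.35 to 0.875 m from the base axis. Payload 4.2 kg.
Tool frame: the origin (TCP) lies midway between the tips of the shut fingers; the grasp point (between the pads) lies 19 mm behind it; z points along the fingers, y is the line along which they close (so a half turn about z gives the same grasp; the last joint's range is limited). The gripper opens to 87 mm and grips with 3 to 60 N. Pads are 19 mm wide; open, the fingers measure 117 mm over their backs; the gripper's body (75 mm by 190 mm) begins 51 mm behind the grasp point.
Start: joints at [-0.846, 0.385, 0.008, 0, -1.194, -0.259], TCP at [0.281, -0.558, 0.223] pointing down, gripper open.
Joint ranges: [-3.14, 3.14], [-1.21, 2.06], [-1.07, 1.41], [-3.16, 2.05], [-2.99, -0.16], [-3.1, 3.1]. Speed limits (rad/s): [2.79, 2.79, 3.14, 3.14, 3.14, 3.14].

### API

Orientations are given as [roll, pitch, yaw] about the fixed x, y, z axes, in that order (R = Rz(yaw) Ry(pitch) Rx(roll)).
In Python, from station import manip, ungrasp, close, kin, capture, camera_model, workorder gives the robot as it stands. Calls block until the motion is done:
- manip.movep(position, orientation): joint-space move of the TCP to a pose.
- manip.servo_line(position, rot=None, vel=0.15, threshold=None): straight line of the TCP; rot=None keeps the orientation; vel is the mean speed in m/s. With threshold (N) it stops when the force on the tool has changed by that much, and returns True; else False.
- manip.movej(angles): joint-space move.
- ungrasp() and close(): open the fingers fully, or close them until they stop; the grip force is fixed at half the most.
- manip.pause(seconds).
- kin.inverse_kinematics(position, orientation): joint angles nearest the present ones, or None.
- manip.observe(): the state.
- capture(name): name is "side" or "top" or "wrist"; returns the picture (480x640x3 uint8, red, green, blue); there is no depth.
- camera_model(name): a dict with "mtx" (3x3 intrinsics, pixels), "extrinsics" (4x4, takes a point from world to camera coordinates). Camera axes: x right, y down, z forward; pixel columns grow to the right and rows downward; lengths in m; the calibration is good to about 2 mm. A picture is of the moment at which its call begins: read the wrist's pose just before it. camera_model takes no time and is no camera call; for the wrist camera it gives the pose at the moment of the call.
A pose or a line that the arm cannot do raises manip.PlanningError and nothing moves.
- workorder.finish_job(): hands the job in; it is judged then, once.
The state is a dict: "time": time; "joint_pos": joint angles; "dq": joint speeds; "joint_torque": joint torques, N m; "tcp_pos": TCP position; "tool_rot": TCP orientation; "force": force on the tool from outside, world axes, zero at the start; "moment": the same for the moment, N m; "opening": finger opening in m; "gripper_force": force on a finger pad.
Only numpy, scipy, OpenCV 4.12 (cv2) and the standard library are available. Lean on these libraries where they do the work, as an engineer would, in place of code of your own. Each camera call takes 0.05 s, during which the arm holds its last target. There are 200 camera calls.

## Working session

There is one attempt and no reset: what is moved stays moved. The work goes in short steps, each a Python script; the robot and the scene stay as the last script left them, time stands still between calls to the robot, and variables do not carry over. Pictures are saved under pics/ and viewed, at most 10 in all, crops included, and the job is handed in when it is done.

```bash
mkdir -p pics; python3 - <<'E'
from station import *
import cv2
for n in("side","top"):
    cv2.imwrite(f"pics/{n}0.png",capture(n)[:,:,::-1]); m=camera_model(n); print(n,m["mtx"].round(1).tolist(),m["extrinsics"].round(3).tolist())
s=manip.observe(); print(s["time"],s["tool_rot"],s["opening"])
E
```

```text
side [[530.2, 0.0, 325.4], [0.0, 530.2, 240.4], [0.0, 0.0, 1.0]] [[-0.891, -0.453, 0.025, 0.489], [-0.263, 0.471, -0.842, 0.297], [0.37, -0.757, -0.539, 1.081], [0.0, 0.0, 0.0, 1.0]]
top [[443.4, 0.0, 314.3], [0.0, 443.4, 234.5], [0.0, 0.0, 1.0]] [[0.018, -1.0, -0.024, -0.036], [-0.998, -0.017, -0.068, 0.594], [0.067, 0.026, -0.997, 1.017], [0.0, 0.0, 0.0, 1.0]]
0.1 [ 3.13959216e+00 -1.12497196e-04 -2.67596893e+00] 0.08702166546074912
```

View pics/side0.png

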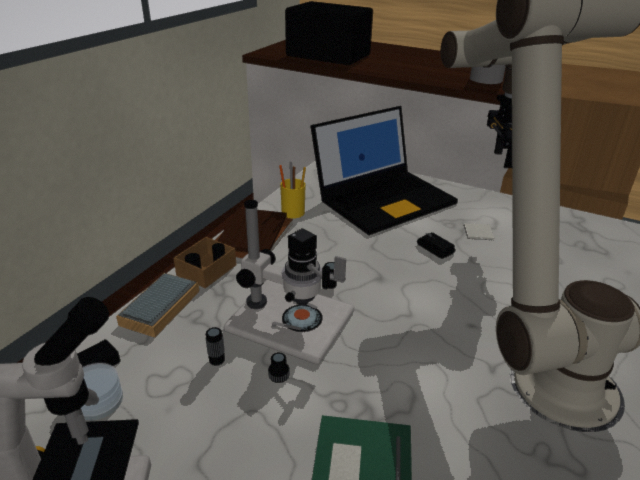

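View pics/top0.png

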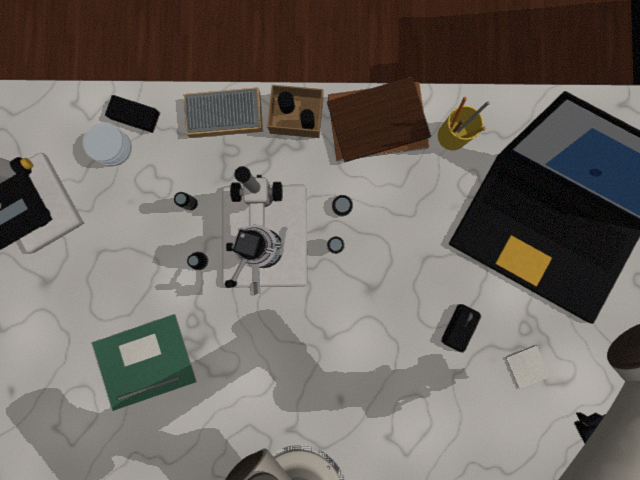

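Stand found: handle at top-view (231,284), tab (254,288), both on the robot side of the microscope. Next I'll check the gripper calls' signatures and view enlarged crops.

View pics/c0.png

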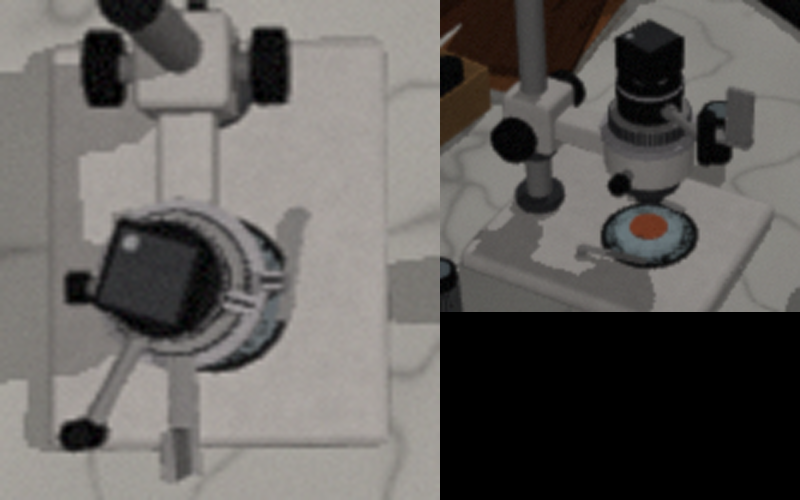

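The crop shows the handle's top at top-view (231,283), the tab's at (254,288), and the pointer at (270,250), clockwise of the index at (277,245). I'll fit the stand pose and barrel angle to these points and move the arm above the scene. I also need to know whether an arm line can run while the fingers close, so I'll test that in free air, high up.

```bash
cat > h.py <<'E'
import numpy as np, cv2
from scipy.optimize import least_squares
from station import *
def proj(n,P,m=None):
    m=m or camera_model(n); q=m["mtx"]@(m["extrinsics"]@np.append(P,1))[:3]; return q[:2]/q[2]
def w(p,l):
    c,s=np.cos(p[2]),np.sin(p[2]); return np.array([p[0]+c*l[0]-s*l[1],p[1]+s*l[0]+c*l[1],l[2]])
def pol(r,a,z): return [-.03+r*np.cos(a),r*np.sin(a),z]
E
cat > fit.py <<'E'
from h import *
def pts(b): return [("top",[-.12,-.1,.022],(306.3,285)),("top",[.12,-.1,.022],(306.3,184.5)),("top",[.12,.1,.022],(223,185)),
("top",pol(.085,2.94-b,.214),(230.8,283.2)),("top",pol(.085,3.54-b,.213),(254.3,288)),("side",pol(.085,3.54-b,.205),(340,261)),
("top",pol(.045,-1.571,.179),(277,245)),("top",pol(.044,-1.571-b,.179),(270,250)),
("side",[-.12,-.1,.022],(353.3,308.8)),("side",[-.12,.1,.022],(318,357)),("side",pol(.085,2.94-b,.214),(329.2,265))]
M={n:camera_model(n) for n in("top","side")}
f=lambda p:np.concatenate([proj(n,w(p,l),M[n])-u for n,l,u in pts(p[3])])
s=least_squares(f,[.6,.1,0,.5],loss="soft_l1"); print(s.x.round(4)); print(f(s.x).reshape(-1,2).round(1).tolist())
ax=w(s.x,[-.03,0,.152]);print(ax, w(s.x,pol(.085,2.94-s.x[3],.194)),w(s.x,pol(.085,3.54-s.x[3],.194)))
# triangulated heights of handle top and tab top from the two views
for a,b in(((230.8,283.2),(329.2,265)),((254.3,288),(340.4,256))):
    Ps=[M[n]["mtx"]@M[n]["extrinsics"][:3] for n in("top","side")]
    X=cv2.triangulatePoints(*Ps,np.array(a,float),np.array(b,float)).ravel(); print(X[:3]/X[3])
E
python3 fit.py
```

```text
[0.5925 0.0925 0.0186 0.2649]
[[0.1, 1.3], [0.2, -0.8], [-1.0, -0.9], [-1.6, 0.5], [1.0, 0.1], [1.0, -3.2], [-1.6, -0.6], [4.1, 0.2], [2.3, -5.3], [-0.2, 1.2], [-2.2, 0.5]]
[0.56248536 0.09194606 0.152     ] [0.48586814 0.12875371 0.194     ] [0.47846728 0.07906339 0.194     ]
[0.48468058 0.12493389 0.21339178]
[0.4787358  0.08149447 0.21080236]
```

```bash
cat > t1.py <<'E'
from h import *
import threading,time
s=manip.observe();p=s["tcp_pos"]
manip.servo_line([p[0],p[1],.38],vel=.25)
best=min((0,np.pi),key=lambda y:abs(kin.inverse_kinematics([.478,.10,.36],[np.pi,0,y])[5]))
print("yaw",best)
manip.movep([.478,.10,.36],[np.pi,0,best])
s=manip.observe();print(s["time"],s["tcp_pos"],s["joint_pos"])
cv2.imwrite("pics/w1.png",capture("wrist")[:,:,::-1])
np.save("w1",camera_model("wrist")["extrinsics"]);print(camera_model("wrist")["mtx"])
t0=manip.observe()["time"];r=[]
def c():
    try: close();r.append("ok")
    except BaseException as e:r.append(repr(e))
th=threading.Thread(target=c);th.start();time.sleep(.02)
try: manip.servo_line([.478,.07,.36],vel=.03)
except BaseException as e: print(repr(e))
s=manip.observe();print("line done",s["time"]-t0,s["tcp_pos"],s["opening"])
th.join();s=manip.observe();print(r,s["time"]-t0,s["opening"])
t0=s["time"];ungrasp();s=manip.observe();print(s["time"]-t0,s["opening"])
E
python3 t1.py
```

```text
yaw 0
3.325 [0.47818077 0.09946329 0.35998209] [ 5.38452404e-01  7.73871919e-02 -5.90682266e-02  8.34881258e-05
 -1.43443221e+00  1.03110192e+00]
[[405.95639      0.         321.11105738]
 [  0.         405.95639    242.05291769]
 [  0.           0.           1.        ]]
line done 2.675 [0.47800984 0.07007995 0.35995803] 0.0002488413504939212
['ok'] 2.675 0.0002488413504939212
1.5167000000000002 0.08687836741875152
```

View pics/w1.png

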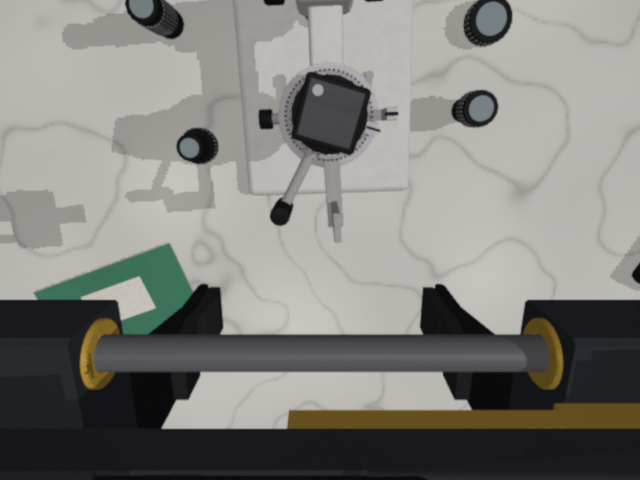

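The calls run one after another (close 1.5 s, then the line), so the arm cannot compensate while the fingers close. In the wrist picture the handle is near (281,213), the tab (336,210), the pointer (373,129), the index (391,114) and the plate corners (247,191) and (409,187). I'll enlarge this, and look at the palm with the fingers shut.

```bash
python3 - <<'E'
from h import *
manip.movep([.40,.09,.36],[np.pi,0,0]); close()
a=capture("wrist")[:,:,::-1]; cv2.imwrite("pics/w2.png",a); E=camera_model("wrist")["extrinsics"];np.save("w2",E)
s=manip.observe();print(s["time"],s["tcp_pos"],"cam pos",-E[:3,:3].T@E[:3,3])
b=cv2.imread("pics/w1.png")[55:255,235:425]
b=cv2.resize(b,(475,500),interpolation=2)
c=cv2.resize(a,(320,240)); c=cv2.copyMakeBorder(c,0,260,0,0,0)
d=cv2.resize(a[40:240,220:420],(320,320)) 
c[240:500]=d[:260]
cv2.imwrite("pics/c1.png",cv2.hconcat([b,c]))
E
```

```text
9.5583 [0.39998991 0.08999259 0.35999953] cam pos [0.47723067 0.08919534 0.5210407 ]
```

View pics/c1.png

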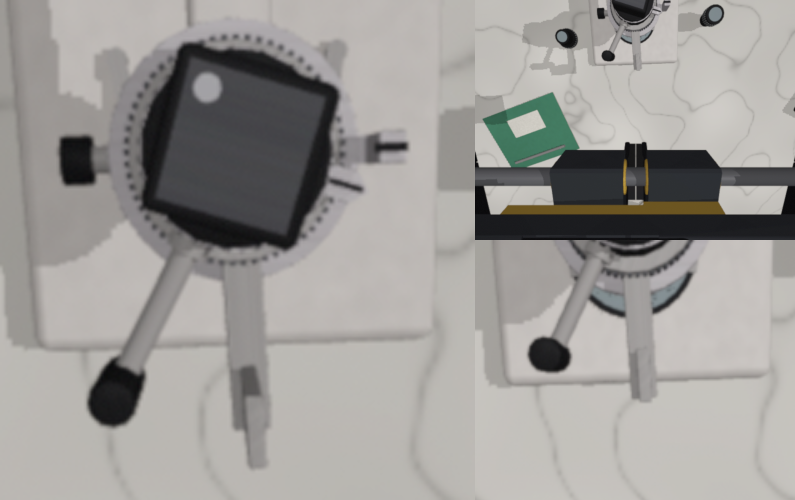

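The crops show the handle top at about (280,215), the tab top at (337,229), the camera's centre at (331,114), the pointer tip at (380,131) and the index at (386,113). With the fingers shut, wide moving carriages sit behind them, so I won't use the palm and will use the fingers only. Next I'll fit the pose with these points.

```bash
cat > fit2.py <<'E'
from h import *
M={n:camera_model(n) for n in("top","side")}; M["wrist"]={"mtx":camera_model("wrist")["mtx"],"extrinsics":np.load("w1.npy")}
def pts(b): return [("top",[-.12,-.1,.022],(306.3,285)),("top",[.12,-.1,.022],(306.3,184.5)),("top",[.12,.1,.022],(223,185)),
("top",pol(.085,2.94-b,.214),(230.8,283.2)),("top",pol(.085,3.54-b,.213),(254.3,288)),
("wrist",pol(.085,2.94-b,.214),(279.8,215)),("wrist",pol(.085,3.54-b,.213),(336.8,229)),("wrist",[-.03,0,.244],(331,113.8)),
("wrist",pol(.044,-1.571-b,.179),(379.8,130.6)),("wrist",pol(.048,-1.571,.179),(385.8,113.4)),
("wrist",[-.12,.1,.022],(251,193.8)),("wrist",[-.12,-.1,.022],(408.2,188.2))]
f=lambda p:np.concatenate([proj(n,w(p,l),M[n])-u for n,l,u in pts(p[3])])
s=least_squares(f,[.6,.1,0,.5],loss="soft_l1"); print(s.x.round(4)); print(f(s.x).reshape(-1,2).round(1).tolist())
print(w(s.x,[-.03,0,.152])); np.save("pose",s.x)
# camera-square yaw and pointer/index angle straight from the picture plane z=.179
def ray(n,u,z):
    m=M[n];K=np.linalg.inv(m["mtx"]);E=m["extrinsics"];c=-E[:3,:3].T@E[:3,3];d=E[:3,:3].T@(K@[*u,1]);return c+d*(z-c[2])/d[2]
ax=ray("wrist",(331,113.8),.244);print("axis",ax)
for u,z in(((379.8,130.6),.179),((385.8,113.4),.179),((279.8,215),.214),((336.8,229),.213)):
    v=ray("wrist",u,z)-ax;print(np.hypot(*v[:2]).round(4),np.arctan2(v[1],v[0]).round(3))
E
python3 fit2.py
```

```text
[0.5918 0.0929 0.0236 0.308 ]
[[0.2, 1.3], [-0.2, -0.8], [-1.5, -0.5], [-3.2, -0.0], [-0.8, 0.6], [-1.9, 0.8], [4.7, -1.9], [-0.3, -1.0], [0.9, 0.1], [2.7, -0.1], [-3.9, 1.7], [0.5, 3.3]]
[0.56184452 0.09217347 0.152     ]
axis [0.56125134 0.09194406 0.244     ]
0.0429 -1.847
0.0456 -1.535
0.0833 2.662
0.0856 -3.074
```

Barrel ≈ +0.31, and the handle must go to world angle ≈ 2.97 about the axis at (0.5615, 0.092). I'll straddle the handle and tab with open fingers, push the handle 2 mm short of the mark, and check.

```bash
cat >> h.py <<'E'
AX=np.array([.5615,.092])
def at(psi,y,z,r=.085):
    return [*(AX+r*np.array([np.cos(psi),np.sin(psi)])+y*np.array([-np.sin(psi),np.cos(psi)])),z]
def rot(psi): return [np.pi,0,psi-np.pi]
E
python3 - <<'E'
from h import *
P=2.968
ungrasp()
manip.movep(at(P,-.0015,.30),rot(P))
print(manip.servo_line(at(P,-.0015,.178),vel=.15,threshold=8))
print(manip.servo_line(at(P,.0335,.178),vel=.06,threshold=15))
s=manip.observe();print(s["time"],s["tcp_pos"],at(P,.0335,.178),s["force"])
a=capture("wrist")[:,:,::-1];np.save("w3",camera_model("wrist")["extrinsics"]);cv2.imwrite("pics/w3.png",a)
E=camera_model("wrist")
m=[proj("wrist",[*AX,.2])][0];print(m)
x,y=map(int,m);x0,y0=max(0,min(440,x-100)),max(0,min(340,y-70));print(x0,y0)
t=capture("top")[:,:,::-1];cv2.imwrite("pics/t3.png",t)
cv2.imwrite("pics/c3.png",cv2.resize(a[y0:y0+140,x0:x0+200],(800,560),interpolation=2))
E
```

```text
False
False
13.2583 [0.4722125  0.07311552 0.17809397] [np.float64(0.4719913086734349), np.float64(0.07368486481060832), 0.178] [ 0.68912421 -0.7361689   0.68854638]
[213.96517563  99.48393243]
113 29
```

View pics/c3.png

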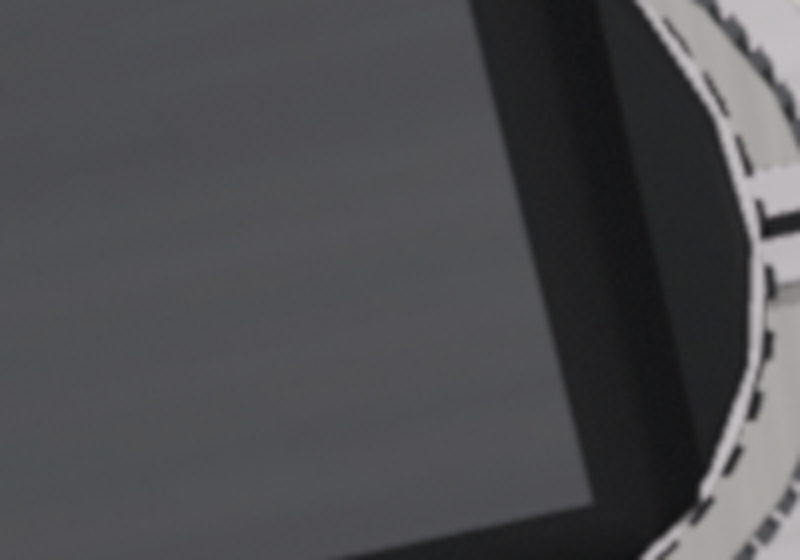

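The crop shows the barrel close up, with the pointer cut off at its right edge near full-picture (310,85). I'll crop further right.

```bash
python3 -c "
import cv2
a=cv2.imread('pics/w3.png')[40:160,270:430]
cv2.imwrite('pics/c4.png',cv2.resize(a,(800,600),interpolation=2))"
```

```text
(no output)
```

View pics/c4.png

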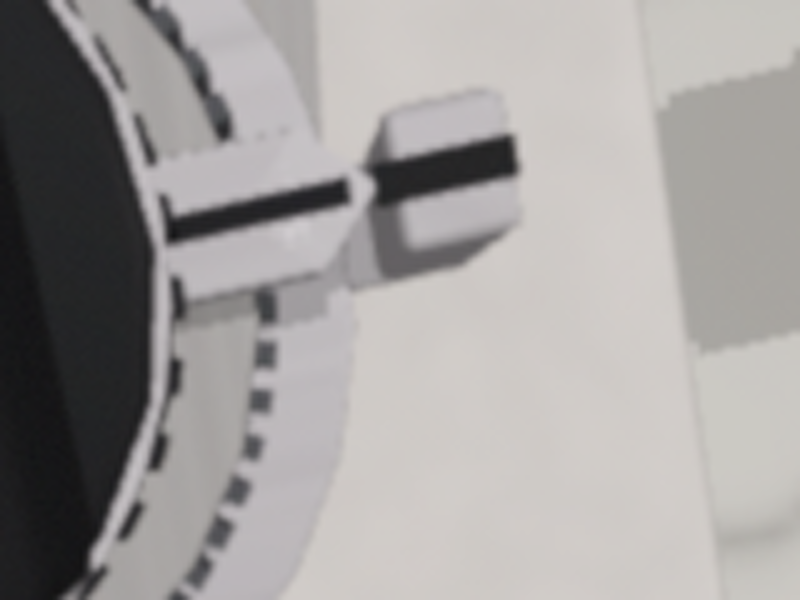

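The pointer line (168,227)→(348,190) runs almost straight into the index line (375,186)→(517,153), so it is about 0.01 rad short. I'll nudge it 0.8 mm to the mark. Then I'll centre the hand on where the clamped pair must end with the barrel on the mark, and close across handle and lever.

```bash
python3 - <<'E'
from h import *
P=2.968
manip.servo_line(at(P,.0343,.178),vel=.03)
s=manip.observe();print(s["tcp_pos"],at(P,.0343,.178))
cv2.imwrite("pics/w4.png",capture("wrist")[:,:,::-1])
Q=2.962+.2-.06
print(manip.servo_line(at(Q,-.0056,.178),rot(Q),vel=.06,threshold=20))
s=manip.observe();print(s["time"],s["tcp_pos"],at(Q,-.0056,.178),s["force"])
close()
s=manip.observe();print(s["time"],s["tcp_pos"],s["opening"],s["gripper_force"],s["force"])
a=capture("wrist")[:,:,::-1];cv2.imwrite("pics/w5.png",a)
u=proj("wrist",[*(AX+.045*np.array([np.cos(-1.547),np.sin(-1.547)])),.18]);print(u)
b=cv2.imread("pics/w4.png")[40:160,270:430]
x,y=int(u[0])-80,int(u[1])-60
c=a[max(y,0):max(y,0)+120,x:x+160];print(x,max(y,0))
cv2.imwrite("pics/c5.png",cv2.vconcat([cv2.resize(b,(400,300),interpolation=2),cv2.resize(c,(400,300),interpolation=2)]))
E
```

```text
[0.47187541 0.07289721 0.17793687] [np.float64(0.4718531309820188), np.float64(0.07289688833532819), 0.178]
False
14.2833 [0.47683499 0.10113632 0.17787565] [np.float64(0.4767882743094893), np.float64(0.10096010773013744), 0.178] [-0.08089916 -0.11253255 -1.19957216]
15.2917 [0.47391005 0.10202225 0.17753513] 0.02691112494053282 29.9949478553887 [-11.91888982   4.15480157   4.32815792]
[460.18848491  84.71024899]
380 24
```

View pics/c5.png

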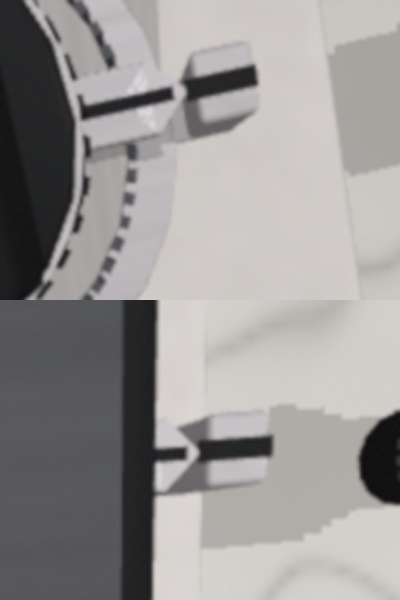

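Top half: the pointer is on the index before locking. Bottom half: after closing (opening 26.9 mm, 30 N), the pointer tip at (195,453) lies within about 0.01 rad of the index line at (200,451). The opening matches a fully home ring. I'll release, lift and take the last look.

```bash
python3 - <<'E'
from h import *
Q=3.102
ungrasp()
manip.servo_line(at(Q,-.0056,.30),vel=.15)
manip.movep(at(Q,-.0056,.36,.085),rot(Q))
s=manip.observe();print(s["time"],s["tcp_pos"],s["force"])
a=capture("wrist")[:,:,::-1];cv2.imwrite("pics/w6.png",a)
u=proj("wrist",[*AX,.2]);x,y=int(u[0])-85,max(0,int(u[1])-60);print(x,y)
cv2.imwrite("pics/c6.png",cv2.resize(a[y:y+170,x:x+170],(600,600),interpolation=2))
E
```

```text
17.8417 [0.47697844 0.10118075 0.36041211] [-0.74761992  0.51967504 -0.85336207]
242 51
```

View pics/c6.png

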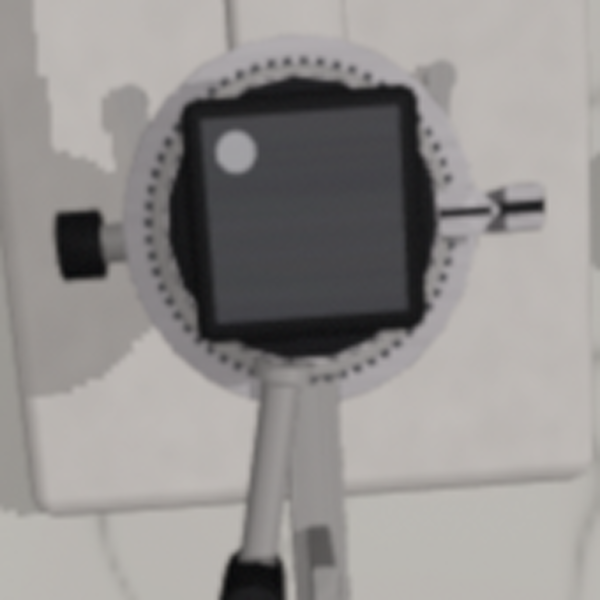

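The pointer line (440,213)→(492,211) meets the index line (500,208)→(545,205) to about 0.01 rad. The lever sits close beside the handle, so the ring is home, and the hand is clear. I'm handing in.

```bash
python3 -c "
from station import *
print(workorder.finish_job())"
```

```text
the job is handed in; nothing more can be done
None
```

I handed the job in with the pointer on the index to about 0.01 rad, the lock ring home by gripper opening (26.9 mm) and picture, and both released; but the barrel was not still during locking: I let it be carried about 0.2 rad (calculated) clockwise and back, because the two fingers can only close together.

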